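# Load the valve-spring tray and hold it home in its sprung dock

## Task

Stand the two valve springs upright in the grey tray, one in each cell, and let go of them while the tray still waits in front of the dock's sprung plunger. Then push the tray by its front pad along the guide rails against the plunger until its rear wall rests on the two hard stops, and finish there, still pressing: the tray must be held lightly but positively on the stops (pressing on them with less than 40 N), because the plunger would push it out again. Leave the piston, the bearing and the gear shaft where they are.

Things in the scene. Friction and masses are not known exactly. Their poses are not given: they have to be found in the camera images.
- spring_a: steel valve spring, a coil 30 mm in diameter and 42 mm tall, 0.05 kg, standing upright and loose on the work surface. Origin at the centre of its underside, z up along the coil. Either spring may go in either cell.
- spring_b: second valve spring, just like spring_a.
- tray: loose grey plastic tray, 124 mm long (x) by 66 mm wide (y), 0.45 kg; walls 18 mm high, 5 mm thick, floor 5 mm; an equally high cross wall makes two open cells in a row along x, 54 by 56 mm inside. Starts between the dock's rails on its base plate, rear wall 15 to 45 mm short of the plunger tip. Origin: centre of the underside; x points rearward as the dock's x; rear outer face at x = +62 mm.
- cell_front (a point): centre of the floor (upper face) of the tray's front cell, the one nearer to the robot; axes as the tray.
- cell_rear (a point): centre of the floor of the tray's rear cell, nearer to the plunger; axes as the tray.
- push_pad (a point): middle of the outer face of the push pad, a ribbed block 44 mm wide, 26 mm high from the tray's underside and 10 mm thick on the tray's front wall; push it along the tray's +x. The point is 72 mm in front of the tray's origin, 14 mm above its underside. The dock's base plate (top 6 mm above the work surface) goes on below it and in front of it.
- dock: aluminium dock fixed on the work surface, 260 by 104 mm: base plate 6 mm thick (x = -120 to +140 mm), two guide rails along x, 71 mm apart inside (2.5 mm play each side of the tray), tops at 22 mm, flared in front; at the rear a housing 40 mm high. Origin on the work surface, on the centre line, 90 mm in front of the stop faces; x points rearward, the way the tray is pushed, away from the robot.
- dock_stop: the two hard stops: fixed steel studs 16 mm in diameter, on either side of the plunger 24 mm off the centre line, standing out 10 mm from the housing. Same origin and axes as the dock.
- stop_face (a point): point on the centre line midway between the faces of the two stops, 17 mm above the work surface; axes as the dock. Home: the tray's rear wall touches both studs, so the tray's origin is 62 mm, and the push pad's face 134 mm, in front of this point along the dock's x.
- plunger_tip (a point): front end of the sprung plunger (brass head 18 mm in diameter) on the centre line between the stops, 17 mm above the work surface; at rest it stands 15 mm in front of the stop faces.
- plunger (a joint): how far the plunger is pushed in, m: 0 at rest, 0.015 with the tray on the stops. Its spring pushes back with 4 N at 0, rising to 9 N at 0.015; the tray is slippery (friction about 0.2), so a push of about 10 to 13 N brings the tray onto the stops, and anything more is carried by the stops, which do not give.
- piston: bystander: aluminium piston, 66 mm in diameter, 57 mm high, standing crown up. Origin at the centre of its underside. Not to be moved.
- bearing: bystander: ball bearing, a ring 62 mm in diameter and 16 mm high, lying flat. Origin at the centre of its underside. Not to be moved.
- gear_shaft: bystander: gearbox shaft with gears, 150 mm long (its y), 52 mm thick, lying to the right of the dock. Origin under its middle. Not to be moved.
Mind the look-alikes: they are no part of the job. What is shaped like the spring_a but orange is not meant.

How it is judged:
By the outcome, as a careful person would: the job done as asked, in the order asked, and still so for the second after the job is handed in, while the arm keeps its last pose, push and grip.
It also fails if it takes over 59 s, if anything falls off the work surface, if the arm or the gripper's body presses on something with over 40 N, if the wrist force passes 120 N, or if a joint passes its speed limit or range.

## Robot

A 6-joint arm with a two-finger parallel gripper is mounted at the origin on a cart in front of the work surface, level with it; the furniture and walls round the work are solid. World frame = base frame: x ahead of the robot, y to its left, z up, the work surface at z = 0. Lengths are in m, angles in rad, forces in N, time in s.
With the tool pointing down it reaches from about 0.3 to 1 m from the base axis. Payload 5.1 kg.
Tool frame: the origin (TCP) lies at the very end of the fingers, on their centre line; the grasp point (between the pads) lies grip_depth behind it (grip_depth is the distance from the TCP to the grasp point, in m); y points along the fingers, x is the direction in which the jaws open and shut, and the axes are right-handed (so a half turn about y gives the same grasp; the last joint's range is limited). The gripper opens to 95 mm and grips with 3 to 60 N. Pads are 20 mm wide; open, the fingers measure 119 mm over their backs; the gripper's body (75 mm by 180 mm) begins 59 mm behind the grasp point.
Start: joints at [1.204, 0.124, 1.65, -0, 1.367, -0.083], TCP at [0.182, 0.624, 0.215] pointing down, gripper open.
Joint ranges: [-2.61, 2.61], [-1.02, 2.33], [0.03, 2.71], [-1.35, 4.49], [0.32, 2.68], [-2.91, 2.91]. Speed limits (rad/s): [2.57, 2.57, 3.14, 3.14, 3.14, 3.14].

## Interface

Orientations are given as a unit quaternion [w, x, y, z].
In Python, from cell import * gives the robot as it stands.
- The arm moves only by the tool send_rows, never from a script. Its argument "motion" is a list of rows, each a list of 5 numbers: the opening in per cent of the stroke, from 0 (shut) to 100 (fully open), then the shift along the tool's x, y, z in cm, then the turn about the tool's y in rad. A call has 1 to 20 rows; each row is the pose to reach, as a shift and turn from the pose commanded when the call began, along the tool's axes at that moment; what a row does not reach only later rows make up. A row lasts 1/12 s, in which the tool goes at most 41.7 mm and 7.16 degrees, less where a joint would pass 70% of its speed; a pose out of reach is approached as far as the arm can. A call with a gripper value outside its range is refused whole. The fingers move at their own pace and stop on an object; "force" is the grip in N (left out, the last holds). Time passes only in rows, so rows that repeat a pose let the fingers close. It gives the time, the measured TCP pose, the force and the opening at its end, in the units of the state.
- get_state(): the state, without advancing time (a new reading comes with each control period).
- snapshot(name): name is "side" or "top" or "wrist"; returns a dict with "image" (480x640x3 uint8, blue, green, red), "fx", "fy", "cx", "cy" (pixels), "camera_from_world" (4x4, takes a point from world to camera coordinates); the wrist camera has in their place "T_tool_cam" (4x4, takes a point from camera to tool coordinates, whose origin is the TCP and whose axes are the tool frame's). Camera axes: x right, y down, z forward; pixel columns grow to the right and rows downward; lengths in m; the calibration is good to about 2 mm. A picture is of the moment at which its call begins: read the wrist's pose just before it. There is no depth.
- sign_off(): hands the job in, once; it reports no verdict.
Trained networks look in the newest picture that a camera, given by its name, has taken for a name from the list of things; names that differ only in an ending like _2 or _b are one class to them, and where a whole thing is asked for, a point or a joint stands for the part that bears it (a point fixed in the world has none). Each returns a list of dicts, best first, with "confidence" (0 to 1); they miss things now and then, are a little off and sometimes report something else, mostly with a low value. They report only what shows in the picture. A call takes as long as a camera call. They do not tell look-alikes from the thing itself.
- search_frame(query, camera): "location" ([column, row] in pixels, amid what is visible of it).
The state is a dict: "t": time; "joints": joint angles; "joint_velocities": joint speeds; "effort": joint torques, N m; "tcp_pos": TCP position; "tcp_rot": TCP orientation; "contact_force": force on the tool from outside, world axes, zero at the start; "wrist_torque": the same for the moment, N m; "width": finger opening in m.
Only numpy, scipy, OpenCV 4.12 (cv2) and the standard library are available. Lean on these libraries where they do the work, as an engineer would, in place of code of your own. Each camera call takes 0.05 s, during which the arm holds its last target.

## Working session

There is one attempt and no reset: what is moved stays moved. The work goes in short steps, Python scripts to look and compute and a tool call to move; the robot and the scene stay as the last step left them, time stands still between calls to the robot, and variables do not carry over. Pictures are saved under pics/ and viewed, and the job is handed in when it is done.

Besides the shell and the picture viewer there is one more tool, called after "Request:" by a JSON object that holds its "api" and its "payload", one argument or row to a line. send_rows: Moves the arm, as the interface text tells. Its arguments: {"type":"object","properties":{"motion":{"type":"array","items":{"type":"array","items":{"type":"number"}}},"force":{"type":"number"}},"required":["motion"]}

```bash
mkdir -p pics; ls; python3 - <<'E'
from cell import *
import cv2,json
s=get_state();print({k:(v if not hasattr(v,'tolist') else v.tolist()) for k,v in s.items()})
import pickle
D={}
for n in("top","side","wrist"):
    r=snapshot(n);cv2.imwrite(f"pics/{n}0.png",r["image"]);D[n]=r
    print(n,r["fx"],r["fy"],r["cx"],r["cy"],r.get("camera_from_world",r.get("T_tool_cam")))
pickle.dump(D,open("s0.pkl","wb"))
for n in("top","side"):
  for q in("spring_a","tray","push_pad","dock","dock_stop","plunger_tip","piston","bearing","gear_shaft","cell_front","cell_rear"):
    try: print(n,q,[(([round(x) for x in d["location"]]),round(d["confidence"],2)) for d in search_frame(q,n)])
    except Exception as e: print(n,q,e)
print(get_state()["t"])
E
```

```text
pics
{'t': 0.0, 'joints': [1.2044096970975111, 0.12449404728943315, 1.6516482247212485, -4.1176987025116695e-05, 1.367484723733848, -0.08259113672957778], 'joint_velocities': [0.0008742110770342802, -0.0013579331317020034, -0.0005986977937694744, -0.0022653996951460392, 0.0006125569381062166, 0.0005365410403011057], 'effort': [0.0019042343774344772, -41.761085987091064, -35.99293112754822, 0.07755786878988147, 0.04938051919452846, -0.00015863564840401523], 'tcp_pos': [0.18180803495023315, 0.6233994877837477, 0.2134094357306437], 'tcp_rot': [-0.5652889734484257, 0.566078333193695, 0.42366436495664417, -0.42486727698442095], 'contact_force': [0.16507686349994927, 0.3999568756614018, 0.47201786147972624], 'wrist_torque': [0.004432825133180652, 0.0009444490656451685, -0.019440427162698882], 'width': 0.09513718811235834}
top 505.37781716889475 505.37781716889475 306.08642991489484 230.5956249843824 [[-0.00360396 -0.99998575  0.00393742 -0.00396106]
 [-0.99264156  0.00310086 -0.12105002  0.55613003]
 [ 0.12103609 -0.00434471 -0.9926386   1.29616797]
 [ 0.          0.          0.          1
[... 901 characters left out ...]
, 221], 0.95)]
top bearing [([220, 212], 0.81)]
top gear_shaft [([439, 192], 0.86), ([172, 222], 0.36), ([363, 241], 0.22)]
top cell_front [([362, 241], 0.94), ([358, 201], 0.31)]
top cell_rear [([363, 236], 0.67), ([367, 199], 0.56)]
side spring_a [([229, 204], 0.63), ([246, 224], 0.54), ([246, 246], 0.5)]
side tray [([321, 292], 0.75), ([365, 272], 0.28)]
side push_pad [([320, 290], 0.76)]
side dock [([346, 294], 0.8)]
side dock_stop [([367, 264], 0.58)]
side plunger_tip [([364, 271], 0.48)]
side piston [([251, 167], 0.59)]
side bearing [([270, 191], 0.76), ([249, 165], 0.56), ([347, 294], 0.3)]
side gear_shaft [([449, 341], 0.86)]
side cell_front []
side cell_rear [([320, 288], 0.8)]
1.25
```

```bash
python3 - <<'E'
import cv2
t=cv2.imread("pics/top0.png");s=cv2.imread("pics/side0.png")
cv2.imwrite("pics/topc.png",cv2.resize(t[150:310,150:490],None,fx=2.35,fy=2.35,interpolation=cv2.INTER_CUBIC))
cv2.imwrite("pics/sidec.png",cv2.resize(s[130:390,180:500],None,fx=2.3,fy=2.3,interpolation=cv2.INTER_CUBIC))
E
```

```text
(no output)
```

View pics/topc.png

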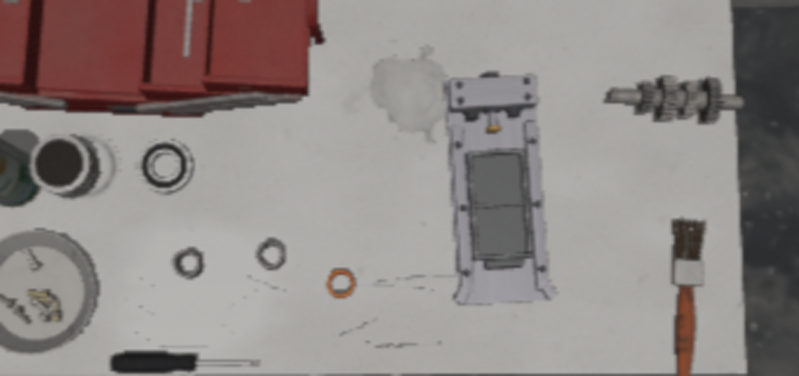

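View pics/sidec.png

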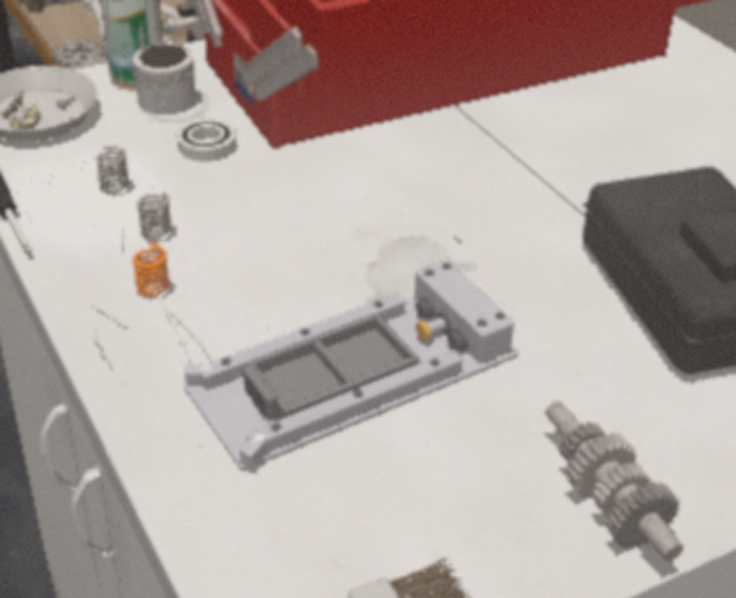

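View pics/wrist0.png

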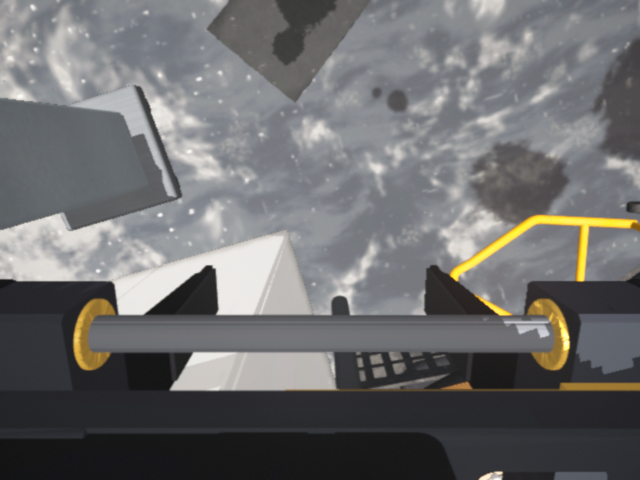

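```bash
cat > h.py <<'E'
import numpy as np,pickle,cv2
from scipy.optimize import least_squares
from scipy.spatial.transform import Rotation as R
def proj(r,P,st=None):
    P=np.atleast_2d(P)
    if "camera_from_world" in r: M=np.array(r["camera_from_world"])
    else:
        T=np.eye(4);q=st["tcp_rot"];T[:3,:3]=R.from_quat([q[1],q[2],q[3],q[0]]).as_matrix();T[:3,3]=st["tcp_pos"]
        M=np.linalg.inv(T@np.array(r["T_tool_cam"]))
    c=P@M[:3,:3].T+M[:3,3]
    return np.c_[r["cx"]+r["fx"]*c[:,0]/c[:,2],r["cy"]+r["fy"]*c[:,1]/c[:,2]]
def inter(r,px,z,st=None):
    f=lambda xy:(proj(r,[xy[0],xy[1],z],st)[0]-px)
    return least_squares(f,[0.5,0]).x
def dockpt(p,P):  # p=x,y,yaw
    c,s=np.cos(p[2]),np.sin(p[2]);P=np.atleast_2d(P).astype(float)
    return np.c_[p[0]+c*P[:,0]-s*P[:,1],p[1]+s*P[:,0]+c*P[:,1],P[:,2]]
E
python3 - <<'E'
from h import *
import cell;print([n for n in dir(cell) if not n.startswith('_')], getattr(cell,'grip_depth',None))
D=pickle.load(open("s0.pkl","rb"))
T,S=D["top"],D["side"]
for n,a,b in(("A",(230.5,262.5),(229,204)),("B",(265.5,258),(247,224)),("orange",(295,270.5),(246,247))):
    f=lambda X:np.r_[proj(T,X)[0]-a,proj(S,X)[0]-b]
    o=least_squares(f,[.5,0,0]);print(n,o.x,o.fun, inter(T,a,0.03))
# table top crop zooms
t=T["image"];s=S["image"]
cv2.imwrite("pics/tz.png",cv2.resize(t[175:285,325:405],None,fx=5.4,fy=5.4,interpolation=cv2.INTER_CUBIC))
cv2.imwrite("pics/sz.png",cv2.resize(s[235:340,255:410],None,fx=5.1,fy=5.1,interpolation=cv2.INTER_CUBIC))
cv2.imwrite("pics/spr.png",np.hstack([cv2.resize(t[240:280,215:305],None,fx=4.4,fy=4.4,interpolation=cv2.INTER_CUBIC),cv2.resize(s[190:270,210:270],None,fx=4.4,fy=4.4,interpolation=cv2.INTER_CUBIC)[:176]]) )
E
```

```text
['IKError', 'get_state', 'grip_depth', 'search_frame', 'sign_off', 'snapshot'] 0.0188
A [0.47604861 0.19302147 0.02098715] [ 0.23674305 -0.93088529 -0.81909801  0.12572382] [0.4730671  0.19230013]
B [0.48629327 0.10125245 0.02013562] [ 0.11175146 -0.40809576 -0.34191829  0.05470845] [0.48454953 0.10078952]
orange [0.45410119 0.0230463  0.02267923] [ 0.22417052 -0.83791042 -0.66161887  0.10447569] [0.45159324 0.02350735]
```

View pics/tz.png

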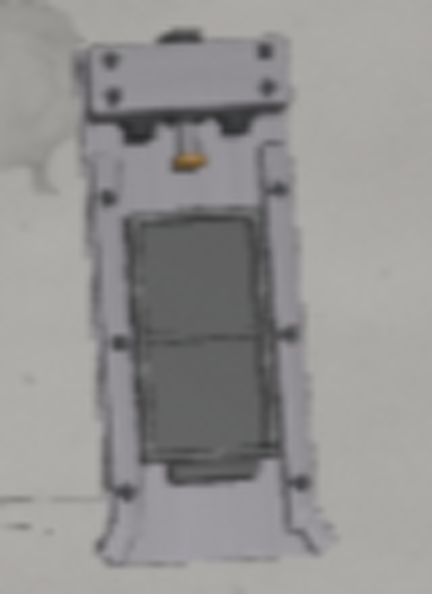

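View pics/sz.png

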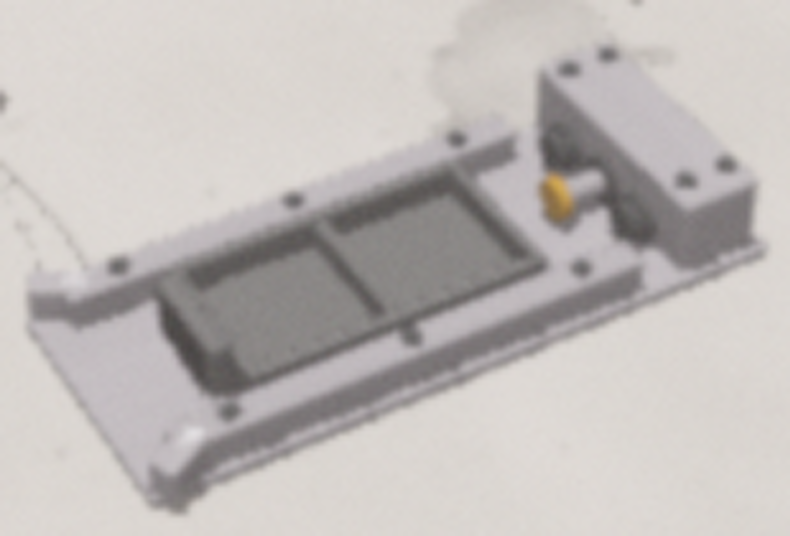

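View pics/spr.png

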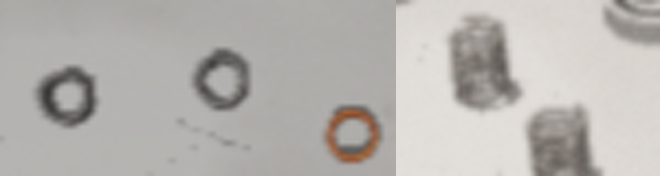

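```bash
cat > fit.py <<'E'
from h import *
D=pickle.load(open("s0.pkl","rb"));T,S=D["top"],D["side"]
tz=lambda u,v:(u/5.4+325-.4,v/5.4+175-.4); sz=lambda u,v:(u/5.1+255-.4,v/5.1+235-.4)
obs=[(S,sz(30,328),(-.12,.052,.006)),(S,sz(150,500),(-.12,-.052,.006)),(S,sz(765,245),(.14,-.052,.006)),(S,sz(552,198),(.075,0,.017)),
(T,tz(188,163),(.075,0,.017)),(T,tz(105,560),(-.12,.052,.006)),(T,tz(322,553),(-.12,-.052,.006)),(T,tz(137,140),(.09,.024,.017)),(T,tz(233,133),(.09,-.024,.017))]
f=lambda p:np.concatenate([proj(r,dockpt(p,P))[0]-px for r,px,P in obs])
o=least_squares(f,[.6,-.1,0],loss="soft_l1");print(o.x,o.fun.reshape(-1,2).round(1).tolist())
p=o.x
# tray
tr=[(T,tz(128,213),(.062,.033,.024)),(T,tz(250,207),(.062,-.033,.024)),(T,tz(145,462),(-.062,.033,.024)),(T,tz(275,455),(-.062,-.033,.024)),
(S,sz(455,170),(.062,.033,.024)),(S,sz(545,265),(.062,-.033,.024)),]
g=lambda q:np.concatenate([proj(r,dockpt(q,P))[0]-px for r,px,P in tr])
o2=least_squares(g,p,loss="soft_l1");q=o2.x;print(q,o2.fun.reshape(-1,2).round(1).tolist())
c,s=np.cos(p[2]),np.sin(p[2]);d=q[:2]-p[:2];print("tray in dock",c*d[0]+s*d[1],-s*d[0]+c*d[1])
for n,r in(("top",T),("side",S)):
    im=r["image"].copy();im=cv2.resize(im,None,fx=4,fy=4,interpolation=cv2.INTER_CUBIC)
    def L(pp,pts,col):
        a=proj(r,dockpt(pp,pts));a=(a*4+2).astype(int);cv2.polylines(im,[a.reshape(-1,1,2)],False,col,1,cv2.LINE_AA)
    L(p,[(-.12,.052,.006),(.14,.052,.006),(.14,-.052,.006),(-.12,-.052,.006),(-.12,.052,.006)],(0,0,255))
    for y in(.0355,-.0355): L(p,[(-.1,y,.022),(.07,y,.022)],(255,0,0))
    L(p,[(.09,.032,.017),(.09,-.032,.017)],(0,255,0))
    for z in(.024,): L(q,[(-.062,.033,z),(.062,.033,z),(.062,-.033,z),(-.062,-.033,z),(-.062,.033,z)],(0,255,255))
    im=im[700:1140,1300:1620] if n=="top" else im[930:1370,1000:1660]
    cv2.imwrite(f"pics/ov_{n}.png",cv2.resize(im,None,fx=1.2,fy=1.2))
E
python3 fit.py
```

```text
[ 0.55246025 -0.15387904  0.05605418] [[-1.7, -2.2], [0.3, 0.2], [0.5, -0.4], [-0.9, 0.2], [0.2, 0.0], [0.9, 0.7], [-0.3, -0.4], [0.3, -0.7], [0.3, -0.4]]
[ 0.54146406 -0.15494812  0.03142207] [[0.6, -0.4], [2.7, -0.1], [-0.4, 0.0], [0.5, 0.4], [-0.6, -2.2], [0.0, -0.6]]
tray in dock -0.011038814061826947 -0.000451347281942782
```

View pics/ov_top.png

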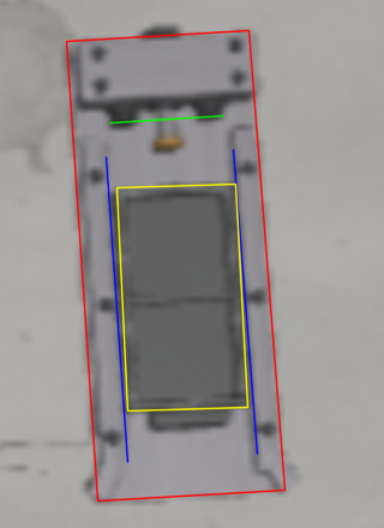

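View pics/ov_side.png

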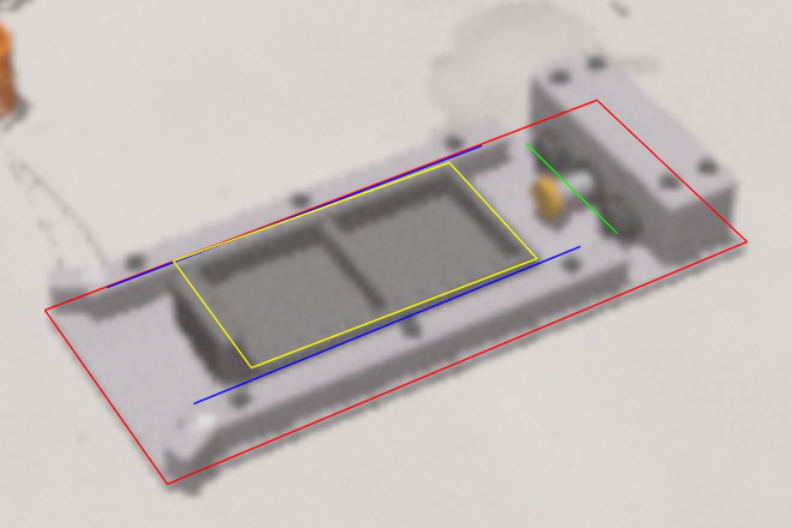

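```bash
cat > st.py <<'E'
from h import *
from cell import get_state
def Rm(s):
    q=s["tcp_rot"];return R.from_quat([q[1],q[2],q[3],q[0]]).as_matrix()
def to(target,yaw_x=None,s=None):
    s=s or get_state();A=Rm(s);d=A.T@(np.array(target)-s["tcp_pos"])*100
    a=None
    if yaw_x is not None: # angle about tool y to bring tool x to world heading yaw_x
        v=A.T@np.array([np.cos(yaw_x),np.sin(yaw_x),0]); a=np.arctan2(-v[2],v[0])
        a=(a+np.pi)%(2*np.pi)-np.pi
    print("t",round(s["t"],2),"tcp",np.round(s["tcp_pos"],4),"shift cm",d.round(2),"turn",a,"or",None if a is None else a-np.sign(a)*np.pi,"F",np.round(s["contact_force"],1),"w",round(s["width"],4))
E
python3 - <<'E'
from st import *
s=get_state();print(Rm(s).round(3),s["joints"])
to([.475,.193,.15],np.pi/2+.056)
to([.475,.193,.15],0)
E
```

```text
[[ 0.28  0.   -0.96]
 [ 0.96 -0.    0.28]
 [-0.   -1.   -0.  ]] [ 1.20441353e+00  1.23812708e-01  1.65030430e+00 -3.27326515e-05
  1.36748977e+00 -8.25983467e-02]
t 1.25 tcp [0.182  0.624  0.2146] shift cm [-33.17   6.47 -40.19] turn -0.3397778370232034 or 2.8018148165665897 F [ 0.5  0.9 -0. ] w 0.095
t 1.25 tcp [0.182  0.624  0.2146] shift cm [-33.17   6.47 -40.19] turn 1.2870184891596903 or -1.8545741644301028 F [ 0.5  0.9 -0. ] w 0.095
```

Request:
{"api": "send_rows", "payload": {
  "motion": [
    [65,-2,0,-3,0],
    [65,-6,1,-7,-0.1],
    [65,-33.2,6.5,-40.2,-0.34],
    [65,-33.2,6.5,-40.2,-0.34],
    [65,-33.2,6.5,-40.2,-0.34],
    [65,-33.2,6.5,-40.2,-0.34],
    [65,-33.2,6.5,-40.2,-0.34],
    [65,-33.2,6.5,-40.2,-0.34],
    [65,-33.2,6.5,-40.2,-0.34],
    [65,-33.2,6.5,-40.2,-0.34],
    [65,-33.2,6.5,-40.2,-0.34],
    [65,-33.2,6.5,-40.2,-0.34],
    [65,-33.2,6.5,-40.2,-0.34],
    [65,-33.2,6.5,-40.2,-0.34],
    [65,-33.2,6.5,-40.2,-0.34],
    [65,-33.2,6.5,-40.2,-0.34],
    [65,-33.2,6.5,-40.2,-0.34],
    [65,-33.2,6.5,-40.2,-0.34]
  ],
  "force": 12
}}

```text
t: 2.75
tcp_pos: [0.4745, 0.1938, 0.1499]
tcp_rot: [-0.485, 0.485, 0.514, -0.514]
contact_force: [-1.6, 0.2, 0.4]
width: 0.0618
```

```bash
cat > shot.py <<'E'
import sys;from st import *;from cell import *
n=sys.argv[1];s=get_state();r=snapshot("wrist");im=r["image"].copy();pickle.dump((s,r),open(n+".pkl","wb"));cv2.imwrite(f"pics/{n}.png",im)
to([.475,.193,.02],np.pi/2+.056)
for q in sys.argv[2:]:
    for d in search_frame(q,"wrist"): print(q,np.round(d["location"]),round(d["confidence"],2),"@z.02",inter(r,d["location"],.021,s).round(4))
E
python3 shot.py w1 spring_a
```

```text
t 2.8 tcp [0.4745 0.1938 0.1499] shift cm [-0.09 12.99 -0.04] turn 0.00225050837852514 or -3.139342145211268 F [0.3 1.  0.2] w 0.0619
spring_a [320. 238.] 0.9 @z.02 [0.4822 0.1933]
spring_a [ 94. 183.] 0.7 @z.02 [0.4495 0.0217]
spring_a [203. 239.] 0.58 @z.02 [0.4883 0.1024]
```

View pics/w1.png

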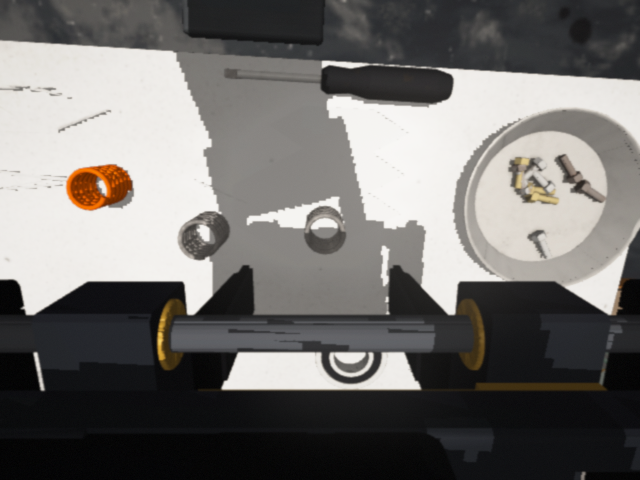

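```bash
python3 - <<'E'
from st import *
s,r=pickle.load(open("w1.pkl","rb"))
im=cv2.resize(r["image"],None,fx=4,fy=4,interpolation=cv2.INTER_CUBIC)
a=np.linspace(0,2*np.pi,60)
for c,col in(((.476,.1930),(0,0,255)),((.4865,.1015),(0,255,0))):
  for z in(0,.042):
    P=proj(r,np.c_[c[0]+.015*np.cos(a),c[1]+.015*np.sin(a),a*0+z],s)
    cv2.polylines(im,[(P*4+2).astype(int).reshape(-1,1,2)],True,col,1)
cv2.imwrite("pics/w1z.png",im[780:1080,660:1440])
E
```

```text
(no output)
```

View pics/w1z.png

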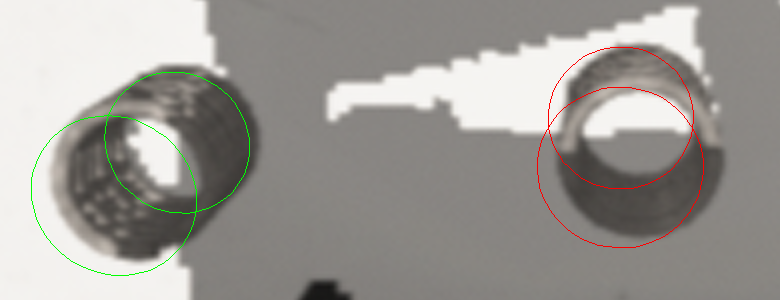

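Request:
{"api": "send_rows", "payload": {
  "motion": [
    [65,0.2,4,0,0],
    [65,0.2,8,0,0],
    [65,0.2,11,0,0],
    [65,0.2,12.6,0,0],
    [65,0.2,13.1,0,0],
    [65,0.2,13.1,0,0],
    [65,0.2,13.1,0,0],
    [0,0.2,13.1,0,0],
    [0,0.2,13.1,0,0],
    [0,0.2,13.1,0,0],
    [0,0.2,13.1,0,0],
    [0,0.2,13.1,0,0],
    [0,0.2,13.1,0,0],
    [0,0.2,13.1,0,0],
    [0,0.2,13.1,0,0]
  ],
  "force": 12
}}

```text
t: 4.1
tcp_pos: [0.4752, 0.1948, 0.0191]
tcp_rot: [-0.486, 0.486, 0.514, -0.514]
contact_force: [-0.2, 0.3, 2.9]
width: 0.0299
```

```bash
python3 - <<'E'
from st import *
to([.62,-.15,.15],np.pi/2+.056)
E
```

```text
t 4.1 tcp [0.4752 0.1948 0.0191] shift cm [-35.23 -13.09 -12.53] turn 0.00012932380272534516 or -3.1414633297870678 F [-0.2  0.3  2.9] w 0.0299
```

Request:
{"api": "send_rows", "payload": {
  "motion": [
    [0,0,-2,0,0],
    [0,0,-5,0,0],
    [0,-2,-9,0,0],
    [0,-5,-11,-1,0],
    [0,-9,-11,-2,0],
    [0,-13,-11,-3,0],
    [0,-17,-11,-4,0],
    [0,-21,-11,-5,0],
    [0,-25,-11,-6,0],
    [0,-29,-11,-6.8,0],
    [0,-32.5,-11,-7,0],
    [0,-34.5,-11,-7,0],
    [0,-35,-11,-7,0],
    [0,-35,-11,-7,0],
    [0,-35,-11,-7,0]
  ]
}}

```text
t: 5.35
tcp_pos: [0.564, -0.1502, 0.1281]
tcp_rot: [0.486, -0.485, -0.514, 0.514]
contact_force: [0.2, -0.1, -0.9]
width: 0.0304
```

```bash
python3 shot.py w2 tray push_pad cell_front plunger_tip
```

```text
t 5.4 tcp [ 0.564  -0.1497  0.1282] shift cm [34.71 10.85  6.93] turn 0.0009843741731638822 or -3.1406082794166292 F [ 0.6  0.3 -0.4] w 0.0304
tray [318. 179.] 0.68 @z.02 [ 0.5236 -0.1546]
push_pad [317. 180.] 0.93 @z.02 [ 0.5246 -0.1551]
cell_front [316. 181.] 0.92 @z.02 [ 0.5253 -0.156 ]
```

View pics/w2.png

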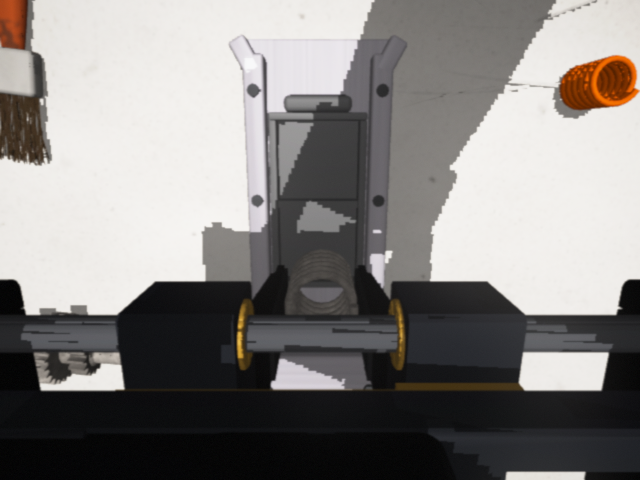

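```bash
cat > ov.py <<'E'
import sys
from st import *
def overlay(n,p,q,out,box):
    s,r=pickle.load(open(n+".pkl","rb"))
    k=3;im=cv2.resize(r["image"],None,fx=k,fy=k,interpolation=cv2.INTER_CUBIC)
    def L(pp,pts,col):
        a=proj(r,dockpt(pp,pts),s);a=(a*k+k/2).astype(int);cv2.polylines(im,[a.reshape(-1,1,2)],False,col,1,cv2.LINE_AA)
    L(p,[(-.12,.052,.006),(.1,.052,.006)],(0,0,255));L(p,[(-.12,-.052,.006),(-.12,.052,.006)],(0,0,255));L(p,[(-.12,-.052,.006),(.1,-.052,.006)],(0,0,255))
    for y in(.0355,-.0355): L(p,[(-.1,y,.022),(.07,y,.022)],(255,0,0))
    L(q,[(-.062,.033,.024),(.062,.033,.024),(.062,-.033,.024),(-.062,-.033,.024),(-.062,.033,.024)],(0,255,255))
    L(q,[(-.0025,.033,.024),(-.0025,-.033,.024)],(0,255,0));L(q,[(.0025,.033,.024),(.0025,-.033,.024)],(0,255,0))
    L(q,[(-.072,.022,.032),(-.072,-.022,.032)],(255,0,255))
    x0,y0,x1,y1=[k*v for v in box];cv2.imwrite(out,im[y0:y1,x0:x1])
if __name__=="__main__":
    overlay("w2",[.5525,-.1539,.056],[.5415,-.1545,.056],"pics/w2o.png",(200,20,440,210))
E
python3 ov.py
```

```text
(no output)
```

View pics/w2o.png

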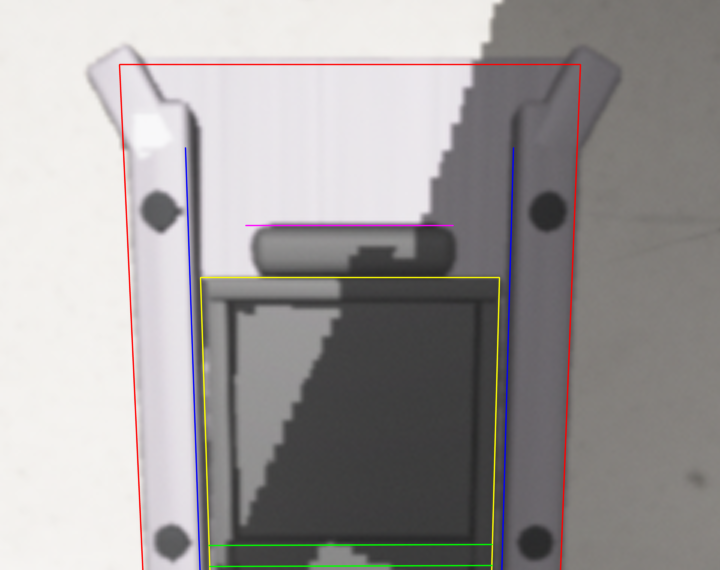

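Request:
{"api": "send_rows", "payload": {
  "motion": [
    [0,-0.2,2,-0.7,0],
    [0,-0.2,5,-0.7,0],
    [0,-0.2,7.5,-0.7,0],
    [0,-0.2,9,-0.7,0],
    [0,-0.2,9.5,-0.7,0],
    [0,-0.2,9.7,-0.7,0],
    [0,-0.2,9.75,-0.7,0],
    [0,-0.2,9.75,-0.7,0],
    [0,-0.2,9.75,-0.7,0]
  ]
}}

```text
t: 6.35
tcp_pos: [0.5727, -0.1527, 0.0328]
tcp_rot: [-0.485, 0.487, 0.514, -0.514]
contact_force: [-0.0, -0.3, -1.1]
width: 0.0304
```

Request:
{"api": "send_rows", "payload": {
  "motion": [
    [0,0,0.1,0.1,0],
    [0,0,0.15,0.1,0],
    [0,0,0.15,0.1,0]
  ]
}}

```text
t: 6.6
tcp_pos: [0.5707, -0.1526, 0.0301]
tcp_rot: [-0.486, 0.486, 0.514, -0.514]
contact_force: [-0.2, 0.1, 0.6]
width: 0.0301
```

```bash
python3 -c "
from st import *
to([.486,.103,.15])"
```

```text
t 6.6 tcp [ 0.5707 -0.1526  0.0301] shift cm [ 25.99 -12.     7.02] turn None or None F [-0.2  0.1  0.6] w 0.0301
```

Request:
{"api": "send_rows", "payload": {
  "motion": [
    [30,0,0,0,0],
    [65,0,0,0,0],
    [65,0,0,0,0],
    [65,0,0,0,0],
    [65,0,-1,0,0],
    [65,0,-3,0,0],
    [65,0,-6,0,0],
    [65,0,-10,0,0],
    [65,3,-12,1,0],
    [65,7,-12,2,0],
    [65,11,-12,3,0],
    [65,15,-12,4,0],
    [65,19,-12,5,0],
    [65,23,-12,6,0],
    [65,25.5,-12,7,0],
    [65,26,-12,7,0],
    [65,26,-12,7,0],
    [65,26,-12,7,0]
  ]
}}

```text
t: 8.1
tcp_pos: [0.4864, 0.1029, 0.1503]
tcp_rot: [-0.485, 0.486, 0.514, -0.514]
contact_force: [-0.9, -0.6, 0.1]
width: 0.0622
```

```bash
python3 shot.py w3 spring_a; python3 - <<'E'
from st import *
s,r=pickle.load(open("w3.pkl","rb"))
im=cv2.resize(r["image"],None,fx=4,fy=4,interpolation=cv2.INTER_CUBIC)
a=np.linspace(0,2*np.pi,60)
for c,col in(((.4855,.1035),(0,255,0)),):
  for z in(0,.042):
    P=proj(r,np.c_[c[0]+.015*np.cos(a),c[1]+.015*np.sin(a),a*0+z],s)
    cv2.polylines(im,[(P*4+2).astype(int).reshape(-1,1,2)],True,col,1)
cv2.imwrite("pics/w3z.png",im[700:1240,880:1680])
E
```

```text
t 8.15 tcp [0.4866 0.1024 0.1501] shift cm [ 9.11 13.01  0.66] turn -0.0003427031693985505 or 3.1412499504203946 F [-0.3 -0.1  1. ] w 0.0623
spring_a [327. 238.] 0.73 @z.02 [0.4939 0.1082]
spring_a [ 18. 248.] 0.63 @z.02 [ 0.5161 -0.1332]
spring_a [210. 180.] 0.6 @z.02 [0.4543 0.0176]
spring_a [ 23. 302.] 0.5 @z.02 [ 0.5617 -0.135 ]
```

View pics/w3z.png

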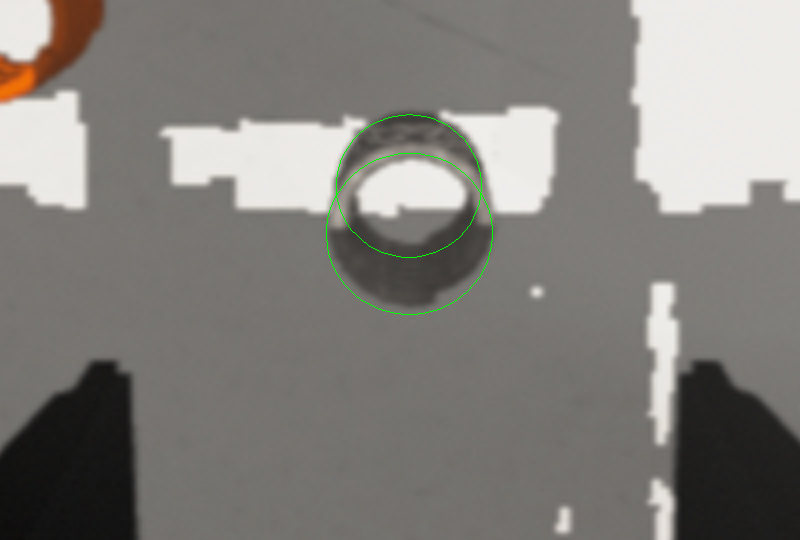

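Request:
{"api": "send_rows", "payload": {
  "motion": [
    [65,0.1,4,0.1,0],
    [65,0.1,8,0.1,0],
    [65,0.1,11,0.1,0],
    [65,0.1,12.6,0.1,0],
    [65,0.1,13.1,0.1,0],
    [65,0.1,13.1,0.1,0],
    [65,0.1,13.1,0.1,0],
    [0,0.1,13.1,0.1,0],
    [0,0.1,13.1,0.1,0],
    [0,0.1,13.1,0.1,0],
    [0,0.1,13.1,0.1,0],
    [0,0.1,13.1,0.1,0],
    [0,0.1,13.1,0.1,0],
    [0,0.1,13.1,0.1,0]
  ]
}}

```text
t: 9.37
tcp_pos: [0.4852, 0.1042, 0.0191]
tcp_rot: [-0.486, 0.486, 0.514, -0.514]
contact_force: [-0.8, -0.2, 2.4]
width: 0.0303
```

```bash
python3 -c "
from st import *
to([.512,-.155,.13])"
```

```text
t 9.37 tcp [0.4852 0.1042 0.0191] shift cm [-26.03 -11.09  -1.22] turn None or None F [-0.8 -0.2  2.4] w 0.0303
```

Request:
{"api": "send_rows", "payload": {
  "motion": [
    [0,0,-2,0,0],
    [0,0,-5,0,0],
    [0,-1,-9,0,0],
    [0,-4,-11,0,0],
    [0,-8,-11,0,0],
    [0,-12,-11,-0.5,0],
    [0,-16,-11,-1,0],
    [0,-20,-11,-1.2,0],
    [0,-24,-11,-1.2,0],
    [0,-26,-11,-1.2,0],
    [0,-26,-11,-1.2,0],
    [0,-26,-11,-1.2,0]
  ]
}}

```text
t: 10.37
tcp_pos: [0.5112, -0.1554, 0.1282]
tcp_rot: [-0.487, 0.486, 0.513, -0.513]
contact_force: [0.5, -0.2, -0.4]
width: 0.0301
```

```bash
python3 shot.py w4; python3 -c "
from st import *
to([.512,-.155,.0305])
from ov import overlay
overlay('w4',[.5525,-.153,.056],[.5415,-.1537,.056],'pics/w4o.png',(190,60,450,320))"
```

```text
t 10.42 tcp [ 0.5112 -0.1544  0.1281] shift cm [34.88 10.85  1.68] turn -0.0005327628268796403 or 3.1410598907629135 F [ 0.   0.4 -0.5] w 0.0301
t 10.42 tcp [ 0.5112 -0.1544  0.1281] shift cm [-0.07  9.76 -0.09] turn None or None F [ 0.   0.4 -0.5] w 0.0301
```

View pics/w4o.png

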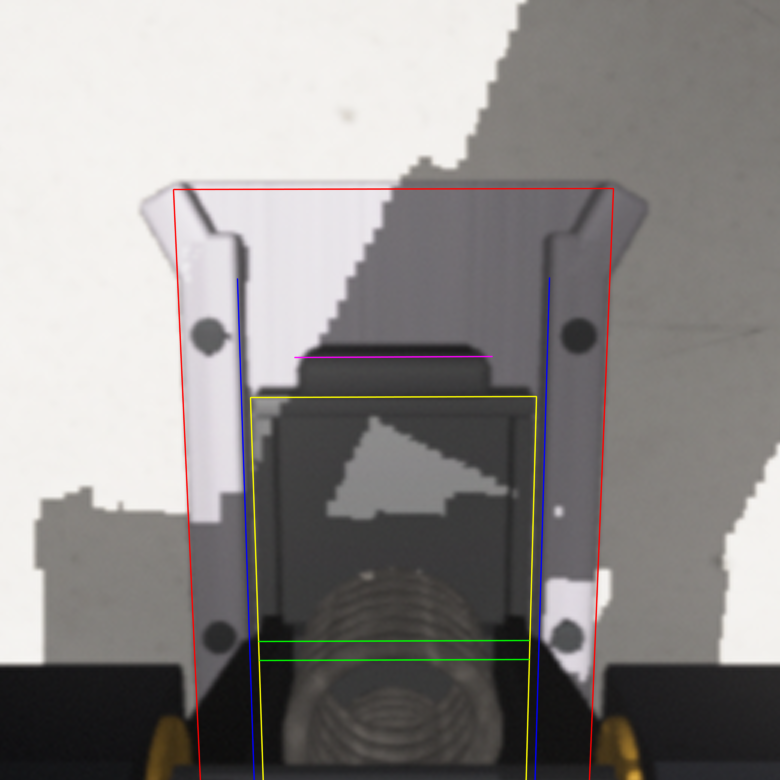

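Request:
{"api": "send_rows", "payload": {
  "motion": [
    [0,-0.1,2,0,0],
    [0,-0.1,5,0,0],
    [0,-0.1,7.5,0,0],
    [0,-0.1,9,0,0],
    [0,-0.1,9.5,0,0],
    [0,-0.1,9.7,0,0],
    [0,-0.1,9.75,0,0],
    [0,-0.1,9.75,0,0],
    [0,-0.1,9.75,0,0],
    [0,-0.1,9.75,0,0]
  ]
}}

```text
t: 11.25
tcp_pos: [0.5125, -0.1561, 0.0324]
tcp_rot: [-0.485, 0.486, 0.514, -0.514]
contact_force: [-0.2, 0.2, -0.2]
width: 0.0304
```

Request:
{"api": "send_rows", "payload": {
  "motion": [
    [0,0,0.1,0,0],
    [0,0,0.15,0,0],
    [0,0,0.15,0,0]
  ]
}}

```text
t: 11.5
tcp_pos: [0.5119, -0.156, 0.0301]
tcp_rot: [-0.486, 0.486, 0.514, -0.514]
contact_force: [0.3, 0.1, 0.7]
width: 0.03
```

Request:
{"api": "send_rows", "payload": {
  "motion": [
    [30,0,0,0,0],
    [65,0,0,0,0],
    [65,0,0,0,0],
    [65,0,0,0,0],
    [65,0,-1,0,0],
    [65,0,-3,0,0],
    [65,0,-6,0,0],
    [65,0,-10,0,0],
    [65,0,-11,3,0],
    [0,0.1,-11,6,0],
    [0,0.1,-11,7.2,0],
    [0,0.1,-11,7.2,0],
    [0,0.1,-11,7.2,0],
    [0,0.1,-11,7.2,0],
    [0,0.1,-11,7.2,0]
  ],
  "force": 20
}}

```text
t: 12.75
tcp_pos: [0.4404, -0.1589, 0.1398]
tcp_rot: [-0.486, 0.486, 0.514, -0.514]
contact_force: [0.0, -0.4, 0.1]
width: 0.0271
```

```bash
python3 shot.py w5; python3 -c "
from h import *
from cell import *
r=snapshot('side');cv2.imwrite('pics/s5.png',cv2.resize(r['image'][170:350,220:430],None,fx=3.5,fy=3.5,interpolation=cv2.INTER_CUBIC))
r=snapshot('top');cv2.imwrite('pics/t5.png',cv2.resize(r['image'][170:300,300:430],None,fx=4.5,fy=4.5,interpolation=cv2.INTER_CUBIC))
"
```

```text
t 12.8 tcp [ 0.4403 -0.1588  0.1397] shift cm [34.93 11.97 -5.45] turn 0.0006489155998035123 or -3.1409437379899896 F [ 0.4  0.  -0.5] w 0.0235
```

View pics/s5.png

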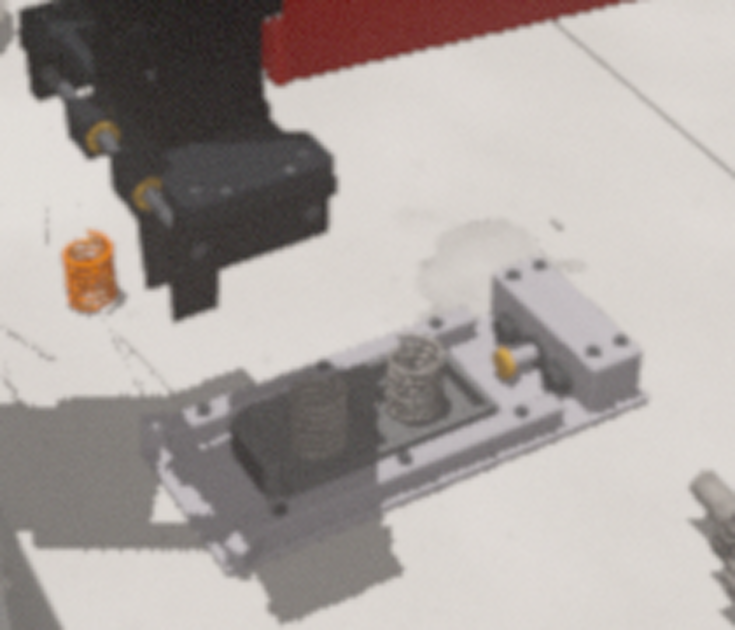

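View pics/t5.png

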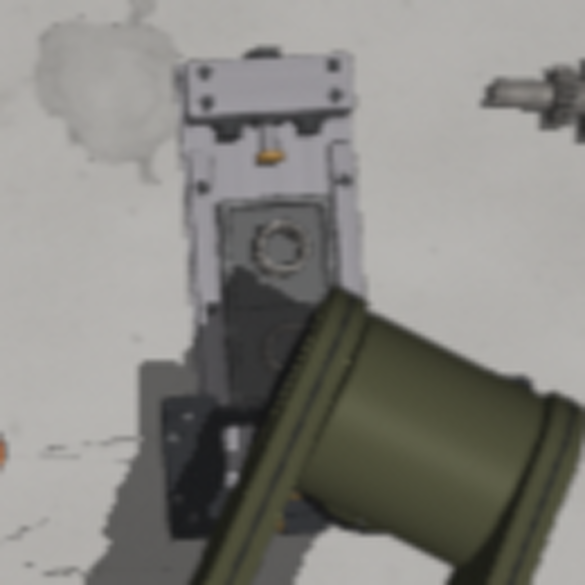

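View pics/w5.png

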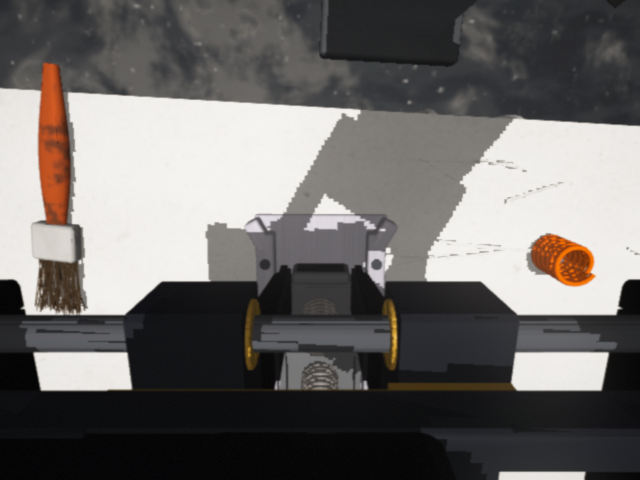

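Request:
{"api": "send_rows", "payload": {
  "motion": [
    [0,0,4,0,0],
    [0,0,8,0,0],
    [0,0,11,0,0],
    [0,0,12.2,0,0],
    [0,0,12.5,0,0],
    [0,0,12.5,0,0],
    [0,0,12.5,0,0],
    [0,0,12.5,0,0],
    [0,0,12.5,-0.3,0],
    [0,0,12.5,-0.6,0],
    [0,0,12.5,-0.9,0],
    [0,0,12.5,-1.1,0],
    [0,0,12.5,-1.2,0],
    [0,0,12.5,-1.2,0],
    [0,0,12.5,-1.2,0]
  ]
}}

```text
t: 14.15
tcp_pos: [0.4516, -0.1581, 0.0146]
tcp_rot: [0.486, -0.486, -0.514, 0.514]
contact_force: [-0.3, -0.4, -0.6]
width: 0.0004
```

```bash
python3 -c "
from st import *
to([.46,-.158,.015],np.pi/2+.056)"
```

```text
t 14.15 tcp [ 0.4516 -0.1581  0.0146] shift cm [-0.04 -0.04 -0.84] turn 0.0002981675205626644 or -3.1412944860692305 F [-0.3 -0.4 -0.6] w 0.0004
```

Request:
{"api": "send_rows", "payload": {
  "motion": [
    [0,0,0,-0.1,0],
    [0,0,0,-0.2,0],
    [0,0,0,-0.3,0],
    [0,0,0,-0.4,0],
    [0,0,0,-0.5,0],
    [0,0,0,-0.6,0],
    [0,0,0,-0.7,0],
    [0,0,0,-0.8,0],
    [0,0,0,-0.9,0],
    [0,0,0,-1.0,0],
    [0,0,0,-1.15,0],
    [0,0,0,-1.3,0],
    [0,0,0,-1.45,0],
    [0,0,0,-1.6,0],
    [0,0,0,-1.75,0],
    [0,0,0,-1.9,0],
    [0,0,0,-2.05,0],
    [0,0,0,-2.2,0],
    [0,0,0,-2.3,0]
  ]
}}

```text
t: 15.73
tcp_pos: [0.4748, -0.1569, 0.0147]
tcp_rot: [-0.486, 0.486, 0.514, -0.514]
contact_force: [-1.3, 0.2, 0.7]
width: 0.0004
```

```bash
python3 -c "
from st import *
from cell import *
to([.4985,-.156,.015],np.pi/2+.056)
for i in range(2):
  r=snapshot('side');print(get_state()['contact_force'])
cv2.imwrite('pics/s6.png',cv2.resize(r['image'][210:350,240:430],None,fx=4,fy=4,interpolation=cv2.INTER_CUBIC))
"
```

```text
t 15.73 tcp [ 0.4748 -0.1569  0.0147] shift cm [-0.05 -0.03 -2.37] turn 0.00023781169107417455 or -3.141354841898719 F [-1.3  0.2  0.7] w 0.0004
[ 0.1001977   0.37799336 -0.49526501]
[-0.02329173 -0.71293953 -0.88916664]
```

View pics/s6.png

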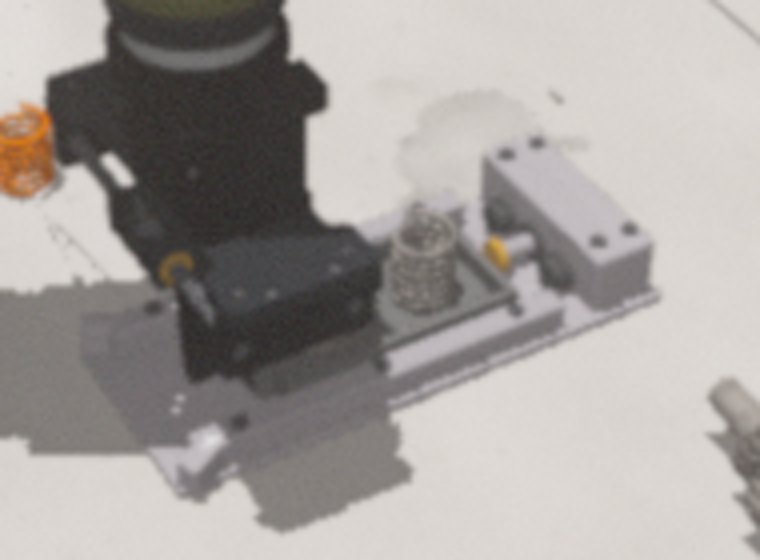

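Request:
{"api": "send_rows", "payload": {
  "motion": [
    [0,0,0,-0.05,0],
    [0,0,0,-0.15,0],
    [0,0,0,-0.25,0],
    [0,0,0,-0.35,0],
    [0,0,0,-0.45,0],
    [0,0,0,-0.55,0],
    [0,0,0,-0.65,0],
    [0,0,0,-0.75,0],
    [0,0,0,-0.85,0],
    [0,0,0,-0.95,0],
    [0,0,0,-1.05,0],
    [0,0,0,-1.15,0],
    [0,0,0,-1.25,0],
    [0,0,0,-1.35,0],
    [0,0,0,-1.45,0],
    [0,0,0,-1.55,0],
    [0,0,0,-1.6,0]
  ]
}}

```text
t: 17.25
tcp_pos: [0.4881, -0.1556, 0.0137]
tcp_rot: [0.488, -0.484, -0.513, 0.515]
contact_force: [-7.4, -1.1, 4.4]
width: 0.0003
```

```bash
python3 -c "
from st import *
from cell import *
to([.4985,-.156,.015],np.pi/2+.056)
for i in range(2):
  r=snapshot('side');print(get_state()['contact_force'])
cv2.imwrite('pics/s7.png',cv2.resize(r['image'][210:350,240:430],None,fx=4,fy=4,interpolation=cv2.INTER_CUBIC))
"
```

```text
t 17.25 tcp [ 0.4881 -0.1556  0.0137] shift cm [-0.1  -0.14 -1.04] turn 0.0007311970423278247 or -3.1408614565474653 F [-7.4 -1.1  4.4] w 0.0003
[-8.90507972 -0.66213602  3.0972432 ]
[-8.72514307 -0.89161306  3.09197002]
```

View pics/s7.png

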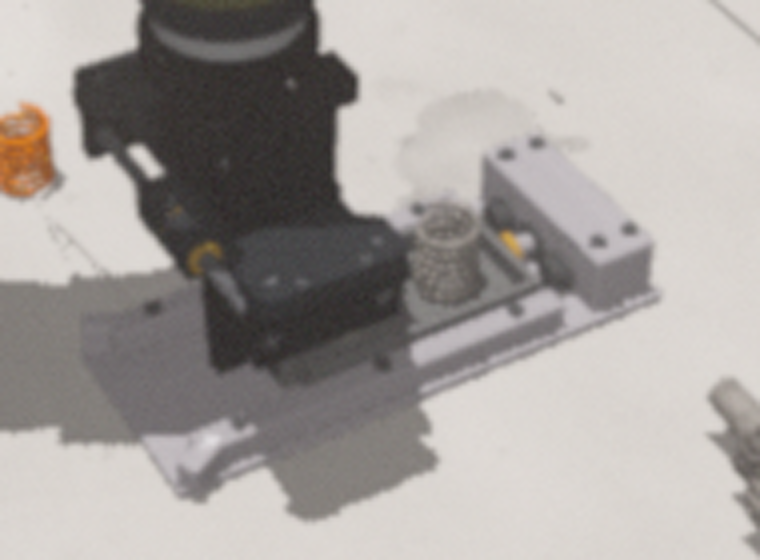

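Request:
{"api": "send_rows", "payload": {
  "motion": [
    [0,0,0,-0.05,0],
    [0,0,0,-0.1,0],
    [0,0,0,-0.15,0],
    [0,0,0,-0.2,0],
    [0,0,0,-0.25,0],
    [0,0,0,-0.3,0],
    [0,0,0,-0.35,0],
    [0,0,0,-0.4,0],
    [0,0,0,-0.45,0],
    [0,0,0,-0.5,0],
    [0,0,0,-0.55,0],
    [0,0,0,-0.6,0],
    [0,0,0,-0.65,0],
    [0,0,0,-0.7,0],
    [0,0,0,-0.7,0]
  ]
}}

```text
t: 18.6
tcp_pos: [0.4941, -0.1551, 0.0133]
tcp_rot: [0.488, -0.483, -0.512, 0.516]
contact_force: [-11.2, -1.0, 5.9]
width: 0.0005
```

Request:
{"api": "send_rows", "payload": {
  "motion": [
    [0,0,0,-0.03,0],
    [0,0,0,-0.06,0],
    [0,0,0,-0.1,0],
    [0,0,0,-0.1,0],
    [0,0,0,-0.1,0]
  ]
}}

```text
t: 19.02
tcp_pos: [0.4949, -0.155, 0.0133]
tcp_rot: [0.488, -0.483, -0.512, 0.516]
contact_force: [-11.6, -0.3, 4.9]
width: 0.0003
```

Request:
{"api": "send_rows", "payload": {
  "motion": [
    [0,0,0,-0.03,0],
    [0,0,0,-0.06,0],
    [0,0,0,-0.1,0],
    [0,0,0,-0.1,0],
    [0,0,0,-0.1,0]
  ]
}}

```text
t: 19.43
tcp_pos: [0.4958, -0.155, 0.0133]
tcp_rot: [0.488, -0.483, -0.512, 0.516]
contact_force: [-11.5, -0.0, 5.0]
width: 0.0009
```

Request:
{"api": "send_rows", "payload": {
  "motion": [
    [0,0,0,-0.03,0],
    [0,0,0,-0.06,0],
    [0,0,0,-0.1,0],
    [0,0,0,-0.1,0],
    [0,0,0,-0.1,0]
  ]
}}

```text
t: 19.85
tcp_pos: [0.4959, -0.1549, 0.013]
tcp_rot: [0.489, -0.482, -0.512, 0.516]
contact_force: [-13.1, -0.9, 6.3]
width: 0.0004
```

Request:
{"api": "send_rows", "payload": {
  "motion": [
    [0,0,0,-0.03,0],
    [0,0,0,-0.06,0],
    [0,0,0,-0.1,0],
    [0,0,0,-0.1,0],
    [0,0,0,-0.1,0]
  ]
}}

```text
t: 20.27
tcp_pos: [0.4958, -0.1547, 0.0126]
tcp_rot: [0.49, -0.481, -0.511, 0.517]
contact_force: [-16.2, -2.0, 7.5]
width: 0.0008
```

Request:
{"api": "send_rows", "payload": {
  "motion": [
    [0,0,0,-0.03,0],
    [0,0,0,-0.06,0],
    [0,0,0,-0.1,0],
    [0,0,0,-0.1,0],
    [0,0,0,-0.1,0]
  ]
}}

```text
t: 20.68
tcp_pos: [0.4958, -0.1546, 0.0123]
tcp_rot: [0.49, -0.481, -0.511, 0.518]
contact_force: [-18.7, -0.7, 7.3]
width: 0.0007
```

Request:
{"api": "send_rows", "payload": {
  "motion": [
    [0,0,0,-0.03,0],
    [0,0,0,-0.06,0],
    [0,0,0,-0.1,0],
    [0,0,0,-0.1,0],
    [0,0,0,-0.1,0],
    [0,0,0,-0.1,0]
  ]
}}

```text
t: 21.18
tcp_pos: [0.4958, -0.1544, 0.0119]
tcp_rot: [0.491, -0.48, -0.51, 0.518]
contact_force: [-21.4, -2.5, 9.4]
width: 0.0004
```

```bash
python3 -c "
from st import *
from cell import *
r=snapshot('side')
cv2.imwrite('pics/s8.png',cv2.resize(r['image'][210:350,240:430],None,fx=4,fy=4,interpolation=cv2.INTER_CUBIC))
r=snapshot('top');cv2.imwrite('pics/t8.png',cv2.resize(r['image'][170:300,300:430],None,fx=4.5,fy=4.5,interpolation=cv2.INTER_CUBIC))
to([.4985,-.156,.015],np.pi/2+.056)
s=get_state();print(np.round(s['joint_velocities'],4))
"
```

```text
t 21.28 tcp [ 0.4958 -0.1544  0.0119] shift cm [-0.17 -0.31 -0.25] turn 0.0016391696757596108 or -3.1399534839140335 F [-23.3  -2.8   9.5] w 0.0004
[-0.0004 -0.0008  0.0003  0.0014 -0.0007  0.0002]
```

View pics/s8.png

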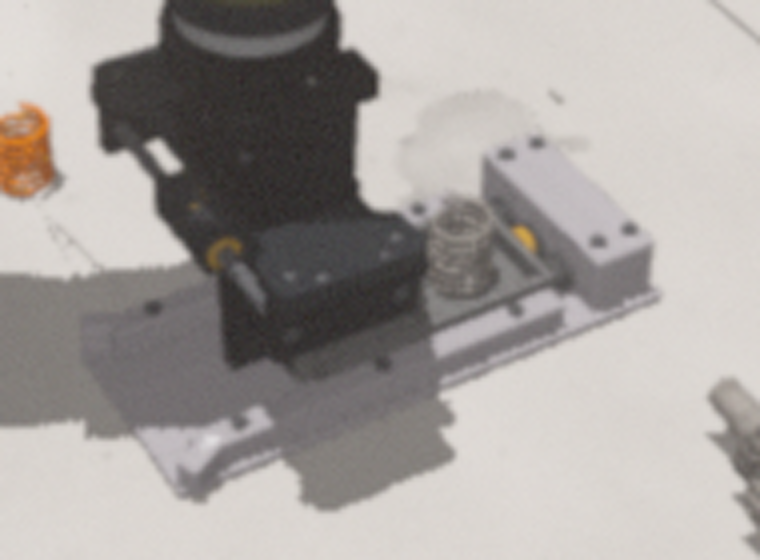

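View pics/t8.png

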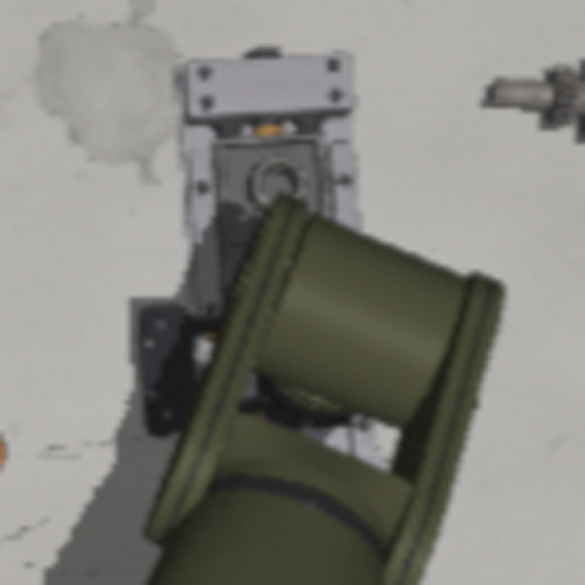

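```bash
python3 shot.py w9
```

```text
t 21.33 tcp [ 0.4958 -0.1544  0.0119] shift cm [34.81 -0.68  0.09] turn 0.0016094813755622717 or -3.139983172214231 F [-21.   -2.3  10. ] w 0.0001
```

View pics/w9.png

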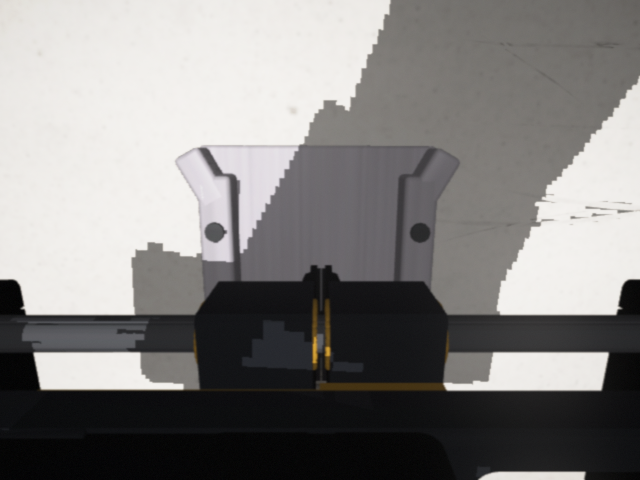

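```bash
python3 -c "
from cell import *
print(sign_off());s=get_state();print(s['t'],s['contact_force'],s['tcp_pos'])"
```

```text
the job is handed in; nothing more can be done
None
the job is handed in; nothing more can be done
```

I stood both grey springs upright in the tray, one in each cell, and let go of them while the tray was still about 24 mm short of the plunger. Then I pushed the tray by its pad with the closed fingers onto the two hard stops and handed the job in at about 21.3 s, still pressing.

**On the stops:** The tool stopped at x = 0.4958 m while the push force kept rising from 13 to 21–23 N. That means roughly 8–12 N on the stops, below the 40 N limit. The side and top pictures show the plunger pushed in and the rear wall at the studs.

**Springs:** Both were upright in the pictures taken after I released them and before the push. At the end only the rear one could be seen, and it was still upright. The gripper hid the front one from all three cameras, so I could not confirm it after the push.

**Other things:** I did not reach for the orange spring, the piston, the bearing or the gear shaft, but only the gear shaft and the orange spring showed in the last pictures.

**Disagreements:**
- The wrist camera and the fixed cameras differed by about 3.5 mm on the springs and 1–2 mm on the tray, which the clearances could take.
- The push also carried an upward force of about 9 N on the tool. I put that down to friction at the pad but did not check it.

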